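# Stop the roller rod and lock it in its drilling jig

### The job

Get the wooden roller rod ready for end-drilling: push it along the V-groove of the jig until its end touches the steel end stop. Only then slide the lock bar fully back out of the keeper's way, and swing the keeper lever over and fully down across the groove behind the rod. Do not force the keeper past the lock bar, leave the lock bar drawn back, and leave the other things on the table where they are.

Things in the scene. Friction and masses are not known exactly. Their poses are not given: they have to be found in the camera images.
- jig: Jig fixed to the table, plywood plate 12 mm thick, x -170 to 135, y -105 to 75 mm, with groove, end stop, keeper and lock bar. Origin at table height under the groove's centre line. x runs along the groove towards the end stop (roughly to the robot's left), y across it (roughly towards the robot), z up. 'Jig' coordinates in the other entries are mm in this frame.
- groove_end (a point): Open end of the groove, on its inner bottom line: jig (-155, 0, 26). The groove is an aluminium angle lying as a 90 degree V from jig x -155 to 100, centred on y 0; its upper edges are at z 45, y -22 and +22.
- stop_face (a point): On the face of the steel end stop, at the height of the rod's axis: jig (100, 0, 46). The stop is a block 60 mm wide (y), 20 mm thick (x), its top 72 mm above the table.
- rod: Loose wooden rod, diameter 28, length 150 mm, 0.1 to 0.2 kg, in the groove 40 to 85 mm short of the stop. Origin at its centre, x along it towards the stop. Its axis is 46 mm above the table, its top 60; above z 45 it stands clear of the groove's edges. Slides with 1 to 2 N. Touching the stop, its centre is at jig x 25 and its tail at x -50.
- lock_bar (a joint): Slide of the lock bar along jig +x, m: at 0 to 0.006 it blocks the keeper; from 0.024 the keeper is free; 0.032 is fully back (end of travel). About 2 N of friction; stays where left. Dark steel bar 168 x 12 x 12 mm, z 79 to 91, on a pillar (jig x -35 to 95, y -87 to -57); straps over it at x -12 and 85, tops z 94; at its end a tongue 26 mm wide, up to z 129, lies before the lever.
- lock_knob (a point): Centre of the top of the lock bar's upright round knob: 16 mm in diameter, from 9 to 28 mm above the bar (z 100 to 119), on a thinner neck. At joint 0 it is at jig x 22, y -72. It moves with the bar.
- keeper (a joint): Hinge of the keeper lever, rad. 0 to -0.2: leaning back 40 to 51 degrees from upright, away from the groove, held by the lock bar with 0.1 rad of play or less beyond 0. Grows as it swings over towards jig +y: 0.70 upright, 2.27 fully down, level across the groove (end of travel). Friction 0.2 N m: stays where left, does not fall. It lands on the rod if that is not home.
- keeper_grip (a point): Centre of the black round grip of the lever, 105 mm from the hinge axis; grip 18 mm in diameter, from 80 to 125 mm (the end) from the axis; the rest is a 14 x 14 mm steel bar. The lever swings in the plane jig x -62. Fully down, its centre line is at z 55, this point at jig y 35, and it clears the tail of a rod that is home by 5 mm.
- keeper_hinge (a point): On the keeper's hinge axis, in the plane in which the lever swings: jig (-62, -70, 55). The axis is level and parallel to jig x, between two steel cheeks (jig x -80 to -44, y -82 to -58, tops at z 66). A small rest for the closed lever stands across the groove at jig (-62, 34), top at z 48.
- eraser: Bystander: vinyl eraser in a card sleeve, 24 x 53 x 13 mm, lying in front of the jig. Origin under its centre.
- label_pad: Bystander: pad of labels, 50 x 76 x 14 mm, lying in front of the jig. Origin under its centre.
- loupe: Bystander: black eyepiece loupe, 40 mm in diameter, 28 mm high, standing behind the jig. Origin under its centre.
- linen_thread: Bystander: bobbin of thread, 33 mm in diameter, 42 mm high, standing in front of the jig, to the left. Origin under its centre.
- bone_folder: Bystander: flat bone folder, 23 x 154 x 8 mm, lying beyond the end-stop end of the jig. Origin under its centre.
Not all that is in view belongs to the job. There is more than one size of the rod; the one meant has the size given above.

How it is judged (in metres and radians):
On the way, in this order (a step that is already met when the one before it is completed fails the run):
1. the rod lies in the groove with its end at the end stop (x of rod in the frame of jig between 0.022 and 0.029 m and y of rod in the frame of jig between -0.005 and 0.005 m and z of rod in the frame of jig between 0.04 and 0.051 m and angle between the x axis of rod and the x axis of jig, either way round below 0.06 rad), for 0.2 s.
2. the lock bar is slid clear of the keeper (value of joint lock_bar above 0.024 m), for 0.1 s.
3. the keeper is fully down behind the rod (value of joint keeper above 2.2 rad), for 0.2 s.
At the end, for the whole second after the job is handed in: The rod lies in the groove (within 5 mm and 0.06 rad of its line) with its end within 3 mm of the end stop, at rest; the lock bar is drawn back at least 22 mm; the keeper is down across the groove behind the rod, within 0.07 rad of its end of travel, at rest (all of step 1 and value of joint lock_bar above 0.022 m and value of joint keeper above 2.2 rad and linear speed of rod below 0.02 m/s and velocity of joint keeper below 0.05 rad/s); the robot touches nothing.
It fails at once if the keeper is forced past the engaged lock bar (value of joint lock_bar below 0.015 m and value of joint keeper above 0.4 rad).
It fails at once if a bystander is moved more than 20 mm (distance of any of eraser, label_pad, loupe, linen_thread, bone_folder from where it was at the start of the episode above 0.02 m).
It also fails if it takes over 61 s, if anything falls off the work surface, if the arm or the gripper's body presses on something with over 40 N, if the wrist force passes 120 N, or if a joint passes its speed limit or range.

### The arm

A 6-joint arm with a two-finger parallel gripper is mounted at the origin on the work surface; the furniture and walls round the work are solid. World frame = base frame: x ahead of the robot, y to its left, z up, the work surface at z = 0. Lengths are in m, angles in degrees, forces in N, time in s.
With the tool pointing down it reaches from about 0.425 to 0.95 m from the base axis. Payload 14.7 kg.
Tool frame: the origin (TCP) lies between the finger pads; the fingertips stand 19 mm ahead of it and the grasp point (between the pads) is the TCP; z points along the fingers, y is the direction in which the jaws open and shut (so a half turn about z gives the same grasp; the last joint's range is limited). The gripper opens to 85 mm and grips with 20 to 120 N. Pads are 22 mm wide; open, the fingers measure 114 mm over their backs; the gripper's body (76 mm by 85 mm) begins 54 mm behind the grasp point. The pads swing forward as they close: fully open they stand 13 mm farther back than shut.
Start: joints at [73.763, 27.513, 91.461, -0, 61.026, -2.67], TCP at [0.152, 0.632, 0.25] pointing down, gripper open.
Joint ranges: [-157.49, 157.49], [-46.99, 117.5], [13.45, 153.17], [-89.5, 269.5], [5.16, 153.95], [-167.48, 167.48]. Speed limits (degrees/s): [108.29, 108.29, 136.94, 172.46, 172.46, 172.46].

### API

Orientations are given as [roll, pitch, yaw] about the fixed x, y, z axes, in that order (R = Rz(yaw) Ry(pitch) Rx(roll)).
In Python, from plant import robot gives the robot as it stands.
- The arm moves only by the shell command python3 -m inch 'ROWS' [FORCE]. ROWS is text: rows parted by semicolons, each of 7 numbers parted by spaces: the shift along the tool's x, y, z in mm, then the turn, a rotation vector about the tool's x, y, z in rad, then the opening, from -1 (shut) to 1 (fully open). In form: dx dy dz rx ry rz grip; .... A call has 1 to 5 rows; each row is the pose to reach, as a shift and turn from the pose commanded when the call began, along the tool's axes at that moment; what a row does not reach only later rows make up. A row lasts 1/12 s, in which the tool goes at most 41.7 mm and 7.16 degrees, less where a joint would pass 70% of its speed; a pose out of reach is approached as far as the arm can. A call with a gripper value outside its range is refused whole. The fingers move at their own pace and stop on an object; FORCE is the grip in N (left out, the last holds). Time passes only in rows, so rows that repeat a pose let the fingers close. It gives the time, the measured TCP pose, the force and the opening at its end, in the units of the state.
- robot.sense(): the state, without advancing time (a new reading comes with each control period).
- robot.capture(name): name is "scene" or "side" or "wrist"; returns a dict with "pixels" (384x512x3 uint8, red, green, blue), "K" (3x3 intrinsics, pixels), "rvec" (rotation vector, rad) and "tvec" (3), from world to camera coordinates, as OpenCV has them. Camera axes: x right, y down, z forward; pixel columns grow to the right and rows downward; lengths in m; the calibration is good to about 2 mm. The wrist camera is an equidistant fisheye: a pixel r from the principal point sees the ray r / f radians off the axis. A picture is of the moment at which its call begins. There is no depth.
- robot.sign_off(): hands the job in, once; it reports no verdict.
Trained networks look in a picture, given as the dict that the camera call returned (one of the last four; its "shot" number tells which), for a name from the list of things; names that differ only in an ending like _2 or _b are one class to them, and where a whole thing is asked for, a point or a joint stands for the part that bears it (a point fixed in the world has none). Each returns a list of dicts, best first, with "score" (0 to 1); they miss things now and then, are a little off and sometimes report something else, mostly with a low value. They report only what shows in the picture. A call takes as long as a camera call. They do not tell look-alikes from the thing itself.
- robot.trace(name, picture): "pixels" (384x512 bool, what is visible of it) and "location" ([column, row] in pixels, amid what is visible of it).
The state is a dict: "clock": time; "qpos": joint angles; "joint_vel": joint speeds; "joint_efforts": joint torques, N m; "ee_pos": TCP position; "tcp_rot": TCP orientation; "contact_force": force on the tool from outside, world axes, zero at the start; "torque": the same for the moment, N m; "opening": opening from 0.0 (shut) to 1.0 (fully open).
Only numpy, scipy, OpenCV 4.12 (cv2) and the standard library are available. Lean on these libraries where they do the work, as an engineer would, in place of code of your own. Each camera call takes 0.05 s, during which the arm holds its last target. There are 200 camera calls.

## Working session

There is one attempt and no reset: what is moved stays moved. The work goes in short steps, Python scripts to look and compute and a shell command to move; the robot and the scene stay as the last step left them, time stands still between calls to the robot, and variables do not carry over. Pictures are saved under pics/ and viewed, about 8 in all and at most 12, crops included, and the job is handed in when it is done.

```bash
ls; mkdir -p pics; cat > h.py <<'E'
import numpy as np, cv2
from plant import robot
def save(p,name): cv2.imwrite(f'pics/{name}.png',cv2.cvtColor(p,cv2.COLOR_RGB2BGR))
def ray(pic,uv):
    R=cv2.Rodrigues(np.array(pic['rvec'],float))[0];K=np.array(pic['K']);t=np.array(pic['tvec'],float).ravel()
    d=R.T@np.linalg.solve(K,[uv[0],uv[1],1.]);return -R.T@t,d/np.linalg.norm(d)
def atz(pic,uv,z):
    o,d=ray(pic,uv);return o+d*(z-o[2])/d[2]
def proj(pic,P):
    return cv2.projectPoints(np.array(P,float).reshape(-1,1,3),np.array(pic['rvec'],float),np.array(pic['tvec'],float),np.array(pic['K'],float),None)[0][:,0]
E
python3 - <<'E'
from h import *
a=robot.capture('scene');b=robot.capture('side')
im=np.vstack([a['pixels'],b['pixels']])
save(cv2.resize(a['pixels'],(800,600)),'a');save(cv2.resize(b['pixels'],(800,600)),'b')
for nm,p in(('scene',a),('side',b)):
  print(nm,ray(p,(256,192)))
  for n in['jig','rod','lock_bar','lock_knob','keeper','keeper_grip','loupe','bone_folder','eraser','label_pad','linen_thread']:
    print(n,[(np.round(r['location']),round(r['score'],2),int(r['pixels'].sum())) for r in robot.trace(n,p)])
print(robot.sense())
E
```

```text
pics
scene (array([-0.13982309,  1.04666568,  0.7727283 ]), array([ 0.41298229, -0.76129736, -0.49987195]))
jig [(array([258., 197.]), 0.72, 667)]
rod [(array([250., 189.]), 0.63, 79), (array([352., 189.]), 0.52, 318)]
lock_bar [(array([261., 199.]), 0.63, 671)]
lock_knob []
keeper []
keeper_grip []
loupe []
bone_folder []
eraser []
label_pad [(array([258., 218.]), 0.81, 245)]
linen_thread []
side (array([ 0.93346167, -0.63809959,  1.21706026]), array([-0.36068642,  0.45994825, -0.81138949]))
jig [(array([270., 231.]), 0.71, 5383)]
rod [(array([267., 220.]), 0.97, 483), (array([120., 233.]), 0.69, 962)]
lock_bar [(array([290., 226.]), 0.8, 367), (array([257., 194.]), 0.6, 418)]
lock_knob [(array([287., 230.]), 0.64, 355)]
keeper [(array([290., 250.]), 0.69, 178), (array([291., 228.]), 0.34, 383)]
keeper_grip [(array([293., 244.]), 0.56, 160)]
loupe [(array([335., 239.]), 0.67, 164), (array([289., 230.]), 0.61, 290)]
bone_folder [(array([314., 184.]), 0.66, 275)]
eraser []
label_pad [(array([255., 193.]), 0.88, 357)]
linen_thread [(array([272., 235.]), 0.59, 5455), (array([275., 175.]), 0.48, 127)]
{'clock': 1.2, 'qpos': array([ 7.37622176e+01,  2.75133325e+01,  9.14613577e+01, -1.22246855e-03,
        6.10251740e+01, -2.67168542e+00]), 'joint_vel': array([ 0.03422572,  0.05082322,  0.10790894, -0.12658282, -0.10434224,
        0.04244153]), 'joint_efforts': array([ 2.89939111e-03, -9.50494695e+01, -4.30649221e+01,  2.02245951e-05,
        9.35806311e-04, -6.32146453e-06]), 'ee_pos': array([0.15247228, 0.63186034, 0.25029701]), 'tcp_rot': array([1.79999914e+02, 1.07462307e-03, 1.66434495e+02]), 'contact_force': array([-0.75490106,  0.44532742,  0.52971939]), 'torque': array([-0.01244923,  0.00338935,  0.05809229]), 'opening': 1.0008255652514522}
```

View pics/a.png

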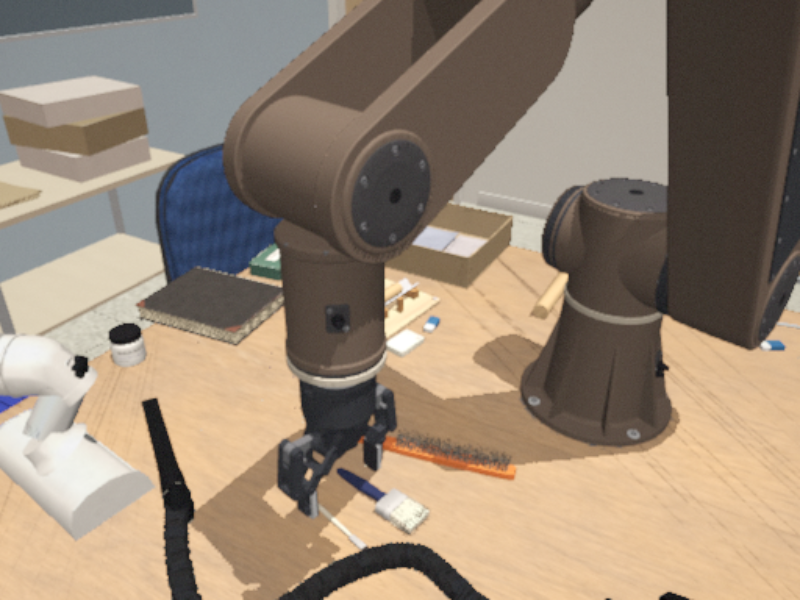

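View pics/b.png

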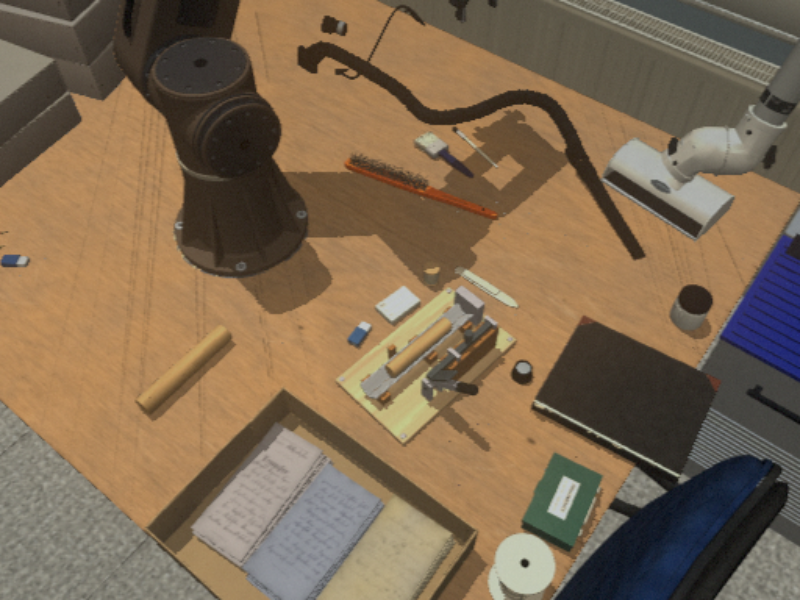

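Side view (800-px scale): the jig with the rod in its groove is at (420,345), stop at (468,303), grip at (467,388). Look-alikes for the rod are the thicker loose rod at (185,368), and in the scene view a piece at (550,295), which is that same one. I choose the one in the groove and fit the jig frame from the plate corners.

```bash
cat >> h.py <<'E'
def jigfit(pic,uv,pts):
    from scipy.optimize import least_squares
    pts=np.array(pts)/1000.;uv=np.array(uv)
    def T(q,P):
        c,s=np.cos(q[2]),np.sin(q[2]);P=np.atleast_2d(P);return np.c_[q[0]+c*P[:,0]-s*P[:,1],q[1]+s*P[:,0]+c*P[:,1],P[:,2]]
    w=np.array([atz(pic,u,p[2]) for u,p in zip(uv,pts)])
    v=w[0]-w[1] 
    best=None
    for a in np.linspace(-3,3,7):
        r=least_squares(lambda q:(proj(pic,T(q,pts))-uv).ravel(),[*w.mean(0)[:2],a])
        if best is None or r.cost<best.cost: best=r
    return best.x,best.fun.reshape(-1,2),T
E
python3 - <<'E'
from h import *
import pickle
b=robot.capture('side');pickle.dump(b,open('b.pkl','wb'))
s=.64
C=[(-170,75,12),(-170,-105,12),(135,-105,12),(135,75,12)]
uv=np.array([(338,381),(403,441),(515,342),(447,289)])*s
q,res,T=jigfit(b,uv,C);print(q,np.degrees(q[2]),res)
f=5;x0,y0=210,170
im=cv2.resize(b['pixels'][y0:y0+115,x0:x0+140],None,fx=f,fy=f,interpolation=cv2.INTER_CUBIC)
def dot(P,c):
    for u in proj(b,T(q,np.array(P)/1000.)): cv2.circle(im,tuple(int(v) for v in (u+.5-[x0,y0])*f),3,c,1)
dot(C,(255,0,0));dot([(-155,0,26),(100,0,46)],(0,0,255));dot([(22,-72,119),(-62,-70,55)],(255,0,255))
th=.7;dot([(-62,-70-105*np.sin(th),55+105*np.cos(th))],(0,255,0))
save(im,'c')
for n in['rod','keeper_grip','lock_knob','loupe','linen_thread','bone_folder','label_pad','eraser']:
    for r in robot.trace(n,b)[:1]:print(n,r['score'],r['location'],atz(b,r['location'],.06))
E
```

```text
[ 0.5101045  -0.01266762 -4.84318413] -277.4940101671425 [[-2.49771351 -0.5061333 ]
 [ 0.26810763  2.45557234]
 [ 1.50461071 -1.19509232]
 [ 0.84787705 -1.75670659]]
rod 0.94 [268.7, 222.0] [ 0.5118149  -0.04276169  0.06      ]
keeper_grip 0.69 [292.7, 244.8] [ 0.60818484 -0.06131693  0.06      ]
lock_knob 0.63 [286.3, 230.4] [ 0.56742576 -0.03473739  0.06      ]
loupe 0.49 [334.0, 240.6] [0.69073388 0.01924736 0.06      ]
linen_thread 0.62 [274.4, 176.7] [0.42808024 0.09704822 0.06      ]
bone_folder 0.62 [314.5, 183.5] [0.53854421 0.15016059 0.06      ]
label_pad 0.95 [252.8, 192.0] [0.41163184 0.01199647 0.06      ]
eraser 0.67 [227.4, 209.3] [ 0.39172185 -0.08118006  0.06      ]
```

View pics/c.png

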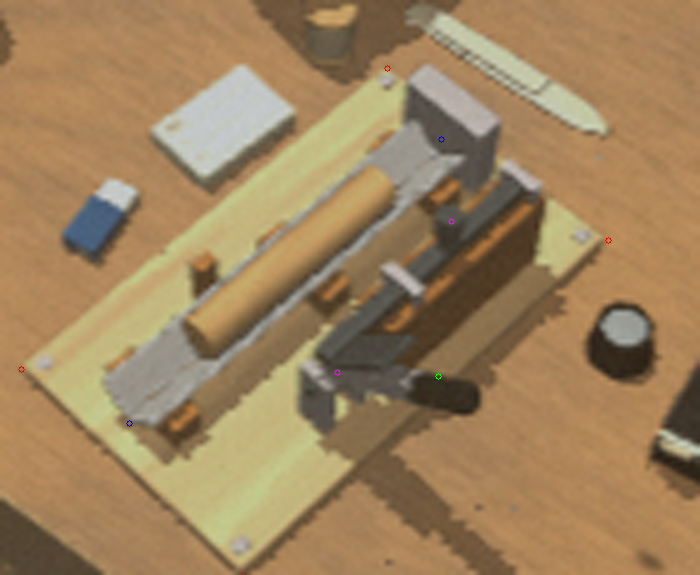

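The crop confirms the rod in the groove (tail (202,340), head (385,178)), grip at (450,392), knob at (451,213); the model overlay agrees within about a pixel. I refit with better corners and work out the targets.

```bash
cat >> h.py <<'E'
def jig(q,P):
    c,s=np.cos(q[2]),np.sin(q[2]);P=np.array(P)/1000.;return np.array([q[0]+c*P[0]-s*P[1],q[1]+s*P[0]+c*P[1],P[2]])
def inv(q,W):
    c,s=np.cos(q[2]),np.sin(q[2]);d=np.array(W)[:2]-q[:2];return np.round([1e3*(c*d[0]+s*d[1]),1e3*(-s*d[0]+c*d[1]),1e3*W[2]],1)
from scipy.spatial.transform import Rotation as Ro
def shift(q,P): # mm in tool axes from the present pose to jig point; turn about tool z to align tool y with jig x
    s=robot.sense();R=Ro.from_euler('xyz',s['tcp_rot'],degrees=True)
    J=Ro.from_euler('xyz',[180,0,np.degrees(q[2])+90],degrees=True)
    print('clock',round(s['clock'],2),'jig tcp',inv(q,s['ee_pos']),'F',np.round(s['contact_force'],1),'shift',np.round(R.inv().apply(jig(q,P)-s['ee_pos'])*1e3),'turn',np.round((R.inv()*J).as_rotvec(),3))
E
python3 - <<'E'
from h import *
import pickle
b=pickle.load(open('b.pkl','rb'))
cr=np.array([(26,367),(241,571),(604,236),(386,69),(451,213),(443,137)])/5+[210,170]-.4
C=[(-170,75,12),(-170,-105,12),(135,-105,12),(135,75,12),(22,-72,119),(100,0,46)]
q,res,T=jigfit(b,cr,C);q[2]=(q[2]+np.pi)%(2*np.pi)-np.pi
print(q,np.degrees(q[2]),res.round(1).tolist());np.save('q.npy',q)
for u in[(202,338),(385,176)]:print('rod end',inv(q,atz(b,np.array(u)/5+[210,170]-.4,.05)))
o=atz(b,np.array((450,392))/5+[210,170]-.4,.125);print('grip',inv(q,o))
for P in[(-170,0,150),(-20,-72,150),(-66,-180,200),(-62,35,64)]:print(P,jig(q,P),np.hypot(*jig(q,P)[:2]))
shift(q,(-170,0,150))
s=robot.sense();R=Ro.from_euler('xyz',s['tcp_rot'],degrees=True)
print(R.inv().apply(np.array([.52,.25,.25])-s['ee_pos'])*1e3)
E
```

```text
[ 0.50878803 -0.0107938   1.44164542] 82.60019783555359 [[-0.9, -0.3], [0.5, 0.1], [0.7, 0.2], [0.1, -0.8], [0.0, 0.8], [-0.4, -0.3]]
rod end [-99.5  -1.   50. ]
rod end [52.9  1.7 50. ]
grip [ -61.4 -146.3  125. ]
(-170, 0, 150) [ 0.48689336 -0.17937797  0.15      ] 0.5188849598312317
(-20, -72, 150) [ 0.57761254 -0.03990026  0.15      ] 0.578989016512526
(-66, -180, 200) [ 0.67878864 -0.09942671  0.2       ] 0.6860318395479332
(-62, 35, 64) [ 0.46609441 -0.06776971  0.064     ] 0.4709954698715618
clock 1.65 jig tcp [591.4 436.1 250.3] F [-1.  -0.4  1. ] shift [-515. -710.  100.] turn [-0.    -0.    -0.108]
[-4.46888227e+02 -2.84958914e+02  2.83519755e-01]
```

```bash
I="python3 -m inch"; 
python3 -m inch '-180 -110 0 0 0 -0.1 -1;-180 -110 0 0 0 -0.1 -1;-180 -110 0 0 0 -0.1 -1;-180 -110 0 0 0 -0.1 -1;-180 -110 0 0 0 -0.1 -1' 40
python3 -m inch '-180 -160 0 0 0 0 -1;-180 -160 0 0 0 0 -1;-180 -160 0 0 0 0 -1;-180 -160 0 0 0 0 -1;-180 -160 0 0 0 0 -1'
python3 - <<'E'
from h import *
shift(np.load('q.npy'),(-140,0,130))
E
```

```text
clock: 2.07
ee_pos: [0.3007, 0.4831, 0.2504]
tcp_rot: [180.0, 0.0, 172.2]
contact_force: [0.4, 0.3, -0.0]
opening: 0.299
clock: 2.48
ee_pos: [0.4362, 0.3245, 0.2505]
tcp_rot: [180.0, 0.0, 172.2]
contact_force: [0.1, 1.0, -0.0]
opening: 0.003
clock 2.48 jig tcp [323.1 115.2 250.5] F [ 0.1  1.  -0. ] shift [-119. -462.  120.] turn [ 0.     0.    -0.008]
```

```bash

python3 -m inch '-50 -200 0 0 0 0 -1;-50 -200 0 0 0 0 -1;-50 -200 0 0 0 0 -1;-50 -200 0 0 0 0 -1;-50 -200 0 0 0 0 -1'
python3 -m inch '-50 -190 0 0 0 0 -1;-50 -190 0 0 0 0 -1;-50 -190 0 0 0 0 -1;-50 -190 0 0 0 0 -1;-50 -190 0 0 0 0 -1'
python3 - <<'E'
from h import *
shift(np.load('q.npy'),(-140,0,130))
E
```

```text
clock: 2.9
ee_pos: [0.4573, 0.1192, 0.2505]
tcp_rot: [180.0, 0.0, 172.2]
contact_force: [0.9, 0.4, -0.9]
opening: 0.0
clock: 3.32
ee_pos: [0.4812, -0.0769, 0.2506]
tcp_rot: [-180.0, 0.1, 172.1]
contact_force: [0.2, 0.8, 0.7]
opening: 0.005
clock 3.32 jig tcp [-69.1  18.8 250.6] F [0.2 0.8 0.7] shift [-19. -71. 121.] turn [-0.     0.001 -0.009]
```

```bash

python3 -m inch '-19 -71 0 0 0 -0.008 -1;-19 -71 40 0 0 -0.008 -1;-19 -71 80 0 0 -0.008 -1;-19 -71 121 0 0 -0.008 -1;-19 -71 145 0 0 -0.008 -1'
python3 -m inch '0 0 25 0 0 0 -1;0 0 25 0 0 0 -1'
python3 - <<'E'
from h import *
q=np.load('q.npy');shift(q,(-140,0,70))
b=robot.capture('side');w=robot.capture('wrist')
im=cv2.resize(b['pixels'][160:280,200:340],None,fx=4,fy=4,interpolation=cv2.INTER_CUBIC)
w=cv2.resize(w['pixels'],None,fx=.9375,fy=.9375)[:,:]
save(im,'d');save(w,'w')
E
```

```text
clock: 3.73
ee_pos: [0.4892, -0.1474, 0.1027]
tcp_rot: [180.0, -0.1, 172.5]
contact_force: [-1.8, -0.1, -0.7]
opening: 0.002
clock: 3.9
ee_pos: [0.4877, -0.146, 0.0764]
tcp_rot: [179.9, -0.4, 172.6]
contact_force: [-1.8, 1.3, -1.0]
opening: -0.003
clock 3.9 jig tcp [-136.8    3.5   76.4] F [-1.8  1.3 -1. ] shift [-4. -3.  6.] turn [ 0.001 -0.006 -0.   ]
```

View pics/d.png

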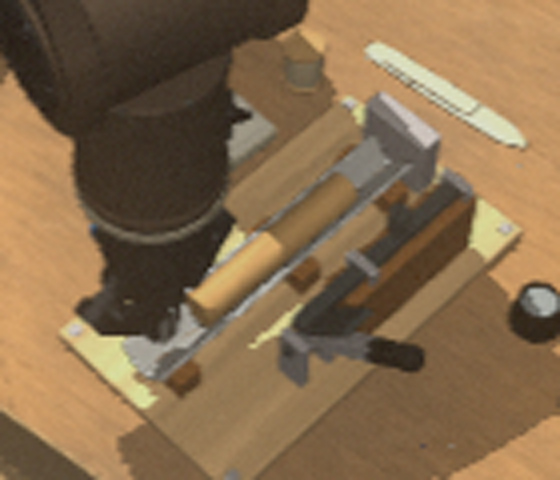

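View pics/w.png

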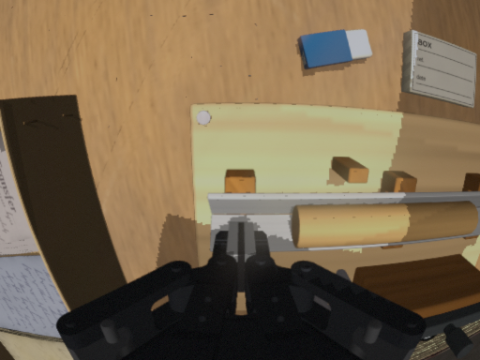

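Wrist view: closed fingertips at (240,225) stand centred over the groove (rows 195–250), rod tail at column 298 ahead. Now push.

```bash

python3 -m inch '-3 0 10 0 0 0 -1;-3 10 10 0 0 0 -1;-3 22 10 0 0 0 -1;-3 34 10 0 0 0 -1;-3 46 10 0 0 0 -1'
python3 -m inch '0 6 0 0 0 0 -1;0 12 0 0 0 0 -1'
python3 - <<'E'
from h import *
q=np.load('q.npy');shift(q,(-65,0,67))
b=robot.capture('side');r=robot.trace('rod',b)
print([(x['score'],x['location'],inv(q,atz(b,x['location'],.055))) for x in r])
E
```

```text
clock: 4.42
ee_pos: [0.4997, -0.1002, 0.0711]
tcp_rot: [-180.0, 0.1, 172.6]
contact_force: [-0.4, -3.9, 1.7]
opening: -0.001
clock: 4.58
ee_pos: [0.5011, -0.0885, 0.0709]
tcp_rot: [-180.0, 0.1, 172.7]
contact_force: [-0.8, -8.4, 6.0]
opening: -0.002
clock 4.58 jig tcp [-78.1  -2.4  70.9] F [-0.8 -8.4  6. ] shift [ 2. 13.  4.] turn [-0.     0.001  0.002]
[(0.95, [117.7, 234.8], array([-357. ,  262.2,   55. ])), (0.78, [280.7, 210.8], array([22.9, -2.7, 55. ]))]
```

```bash

python3 - <<'E'
from h import *
b=robot.capture('side');w=robot.capture('wrist')
im=cv2.resize(b['pixels'][160:280,200:340],None,fx=3,fy=3,interpolation=cv2.INTER_CUBIC)
w=cv2.resize(w['pixels'][150:384,100:500],(400,234))
im=np.vstack([im,np.zeros((234,420,3),np.uint8)]);im[360:,:400]=w
save(im,'e')
print(robot.sense()['contact_force'])
E
```

```text
[ 0.64417471  0.07040315 -0.77274522]
```

View pics/e.png

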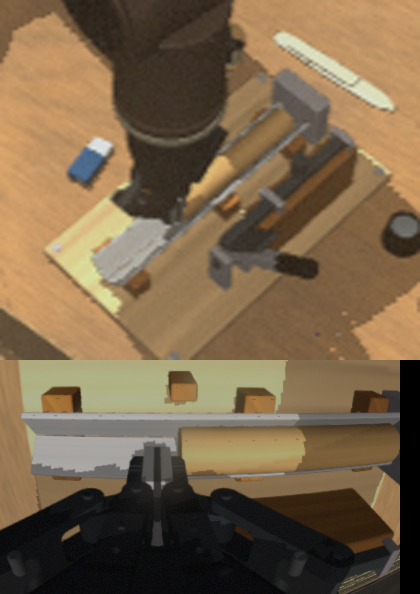

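The side view shows the rod nearing the stop with a little gap left, the finger at its tail, and no remaining force. Push on.

```bash

python3 -m inch '0 4 0 0 0 0 -1;0 8 0 0 0 0 -1'
python3 -m inch '0 3 0 0 0 0 -1;0 6 0 0 0 0 -1'
python3 -m inch '0 0 0 0 0 0 -1;0 0 0 0 0 0 -1'
python3 - <<'E'
from h import *
q=np.load('q.npy');shift(q,(-65,0,67))
b=robot.capture('side');r=robot.trace('rod',b)
print([(x['score'],x['location'],inv(q,atz(b,x['location'],.055))) for x in r])
E
```

```text
clock: 4.95
ee_pos: [0.5015, -0.0816, 0.0703]
tcp_rot: [-180.0, -0.0, 172.6]
contact_force: [-0.2, -2.6, -0.3]
opening: 0.001
clock: 5.12
ee_pos: [0.5024, -0.0754, 0.0703]
tcp_rot: [-180.0, -0.0, 172.6]
contact_force: [0.1, -2.2, 0.9]
opening: 0.002
clock: 5.28
ee_pos: [0.5024, -0.0755, 0.0702]
tcp_rot: [180.0, -0.0, 172.6]
contact_force: [-0.6, -0.5, -1.1]
opening: 0.001
clock 5.28 jig tcp [-65.   -2.   70.2] F [-0.6 -0.5 -1.1] shift [ 2. -0.  3.] turn [ 0.    -0.     0.001]
[(0.89, [282.2, 205.8], array([38.6,  6.2, 55. ])), (0.74, [117.9, 235.5], array([-358. ,  259.9,   55. ]))]
```

```bash

python3 -m inch '0 3 0 0 0 0 -1;0 5 0 0 0 0 -1;0 5 0 0 0 0 -1'
python3 -m inch '0 3 0 0 0 0 -1;0 4 0 0 0 0 -1;0 4 0 0 0 0 -1'

```

```text
clock: 5.63
ee_pos: [0.5051, -0.0719, 0.0711]
tcp_rot: [-179.9, 0.2, 172.6]
contact_force: [10.1, -1.3, 16.6]
opening: -0.001
clock: 5.88
ee_pos: [0.5066, -0.0693, 0.0715]
tcp_rot: [-179.9, 0.4, 172.7]
contact_force: [3.5, -32.9, 10.6]
opening: -0.003
```

```bash

python3 -m inch '0 -8 0 0 0 0 -1;0 -15 0 0 0 0 -1;0 -20 0 0 0 0 -1;0 -20 -60 0 0 0 -1;0 -20 -90 0 0 0 -1'
python3 - <<'E'
from h import *
q=np.load('q.npy');shift(q,(-20,-72,170))
b=robot.capture('side');w=robot.capture('wrist')
im=cv2.resize(b['pixels'][160:280,200:340],None,fx=4,fy=4,interpolation=cv2.INTER_CUBIC)
save(im,'f')
E
```

```text
clock: 6.3
ee_pos: [0.4987, -0.0865, 0.1523]
tcp_rot: [180.0, -0.4, 172.6]
contact_force: [1.6, -1.4, 0.2]
opening: 0.002
clock 6.3 jig tcp [-76.3   0.3 152.3] F [ 1.6 -1.4  0.2] shift [-72.  56. -18.] turn [ 0.001 -0.007 -0.   ]
```

View pics/f.png

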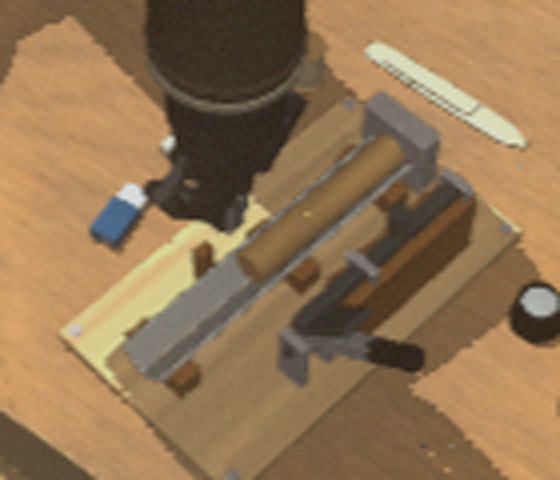

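```bash
python3 - <<'E'
from h import *
import pickle
q=np.load('q.npy');b=pickle.load(open('b.pkl','rb'))
f=lambda P:((proj(b,[jig(q,P)])[0]-[200,160]+.4)*4).round(1)
for P in[(-50,0,60),(-50,0,46),(-50,0,32),(-50,14,46),(-50,-14,46),(100,0,60)]:print(P,f(P))
E
```

```text
(-50, 0, 60) [250.6 259.4]
(-50, 0, 46) [250.5 269.8]
(-50, 0, 32) [250.3 280.1]
(-50, 14, 46) [236.6 258. ]
(-50, -14, 46) [264.5 281.8]
(100, 0, 60) [394.  137.4]
```

Tail edge at about (238,258)–(262,280) matches the predicted home position, plus 33 N of contact force: the rod is home. Now the lock knob.

```bash

python3 -m inch '0 0 -15 0 0 0 -1;-36 31 -15 0 0 0 -1;-72 60 -15 0 0 0 -1;-72 60 -15 0 0 0 -1'
python3 - <<'E'
from h import *
q=np.load('q.npy');shift(q,(-14,-72,124))
E
```

```text
clock: 6.73
ee_pos: [0.5846, -0.0342, 0.1691]
tcp_rot: [180.0, 0.2, 172.6]
contact_force: [-1.4, 0.4, -0.4]
opening: -0.0
clock 6.73 jig tcp [-13.5 -78.2 169.1] F [-1.4  0.4 -0.4] shift [ 6. -1. 45.] turn [0.001 0.004 0.001]
```

```bash

python3 -m inch '3 0 20 0 0 0 -1;3 0 44 0 0 0 -1;3 0 44 0 0 0 -1'
python3 - <<'E'
from h import *
q=np.load('q.npy');shift(q,(-14,-72,124))
w=robot.capture('wrist');b=robot.capture('side')
im=np.zeros((560,512,3),np.uint8);im[:284]=w['pixels'][100:384]
im[284:284+276,:420]=cv2.resize(b['pixels'][170:262,210:350],None,fx=3,fy=3,interpolation=cv2.INTER_CUBIC);save(im,'g')
E
```

```text
clock: 6.98
ee_pos: [0.5746, -0.0354, 0.1208]
tcp_rot: [-180.0, -0.3, 172.6]
contact_force: [-1.6, 0.2, -0.5]
opening: 0.001
clock 6.98 jig tcp [-15.9 -68.5 120.8] F [-1.6  0.2 -0.5] shift [-4.  2. -3.] turn [-0.    -0.006  0.001]
```

View pics/g.png

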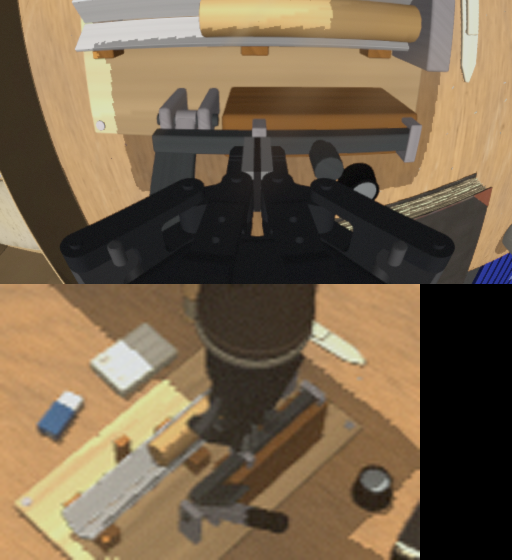

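Wrist view: fingertips at (257,140), knob at (325,160) straight ahead in the push direction, rod flush with the stop at column 420. Push the knob.

```bash

python3 -m inch '-3 8 0 0 0 0 -1;-3 16 0 0 0 0 -1;-3 24 0 0 0 0 -1;-3 32 0 0 0 0 -1;-3 38 0 0 0 0 -1'
python3 -m inch '0 4 0 0 0 0 -1;0 6 0 0 0 0 -1;0 6 0 0 0 0 -1'
python3 -m inch '0 3 0 0 0 0 -1;0 3 0 0 0 0 -1'

```

```text
clock: 7.5
ee_pos: [0.5857, 0.0024, 0.1254]
tcp_rot: [180.0, 0.1, 172.6]
contact_force: [1.7, -3.0, 1.6]
opening: -0.005
clock: 7.75
ee_pos: [0.5856, 0.0079, 0.1246]
tcp_rot: [180.0, -0.0, 172.7]
contact_force: [-0.3, -0.0, -0.8]
opening: -0.001
clock: 7.92
ee_pos: [0.5859, 0.0099, 0.1245]
tcp_rot: [-180.0, -0.0, 172.6]
contact_force: [-0.4, -6.1, 1.6]
opening: -0.005
```

```bash

python3 -m inch '0 3 0 0 0 0 -1;0 4 0 0 0 0 -1;0 4 0 0 0 0 -1'
python3 -m inch '0 3 0 0 0 0 -1;0 3 0 0 0 0 -1'
python3 - <<'E'
from h import *
q=np.load('q.npy');shift(q,(-66,-190,180))
E
```

```text
clock: 8.17
ee_pos: [0.586, 0.0113, 0.1245]
tcp_rot: [-179.8, -0.1, 172.7]
contact_force: [-4.0, -32.8, 3.5]
opening: 0.002
clock: 8.33
ee_pos: [0.5861, 0.0122, 0.1244]
tcp_rot: [-179.6, -0.1, 172.7]
contact_force: [-5.4, -55.8, 4.1]
opening: -0.002
clock 8.33 jig tcp [ 32.8 -73.7 124.4] F [ -5.4 -55.8   4.1] shift [-116.  -99.  -55.] turn [-0.006 -0.001  0.002]
```

Hard end of travel reached (TCP x 32.8 + 13 mm finger = knob face at 46, as it should be at 32 mm). Retreat and go behind the lever.

```bash

python3 -m inch '0 -8 0 0 0 0 -1;0 -12 -35 0 0 0 -1;0 -40 -70 0 0 0 -1;-40 -70 -70 0 0 0 -1;-75 -99 -70 0 0 0 -1'
python3 -m inch '-42 0 0 0 0 0 -1;-42 0 0 0 0 0 -1;-42 0 0 0 0 0 -1'
python3 - <<'E'
from h import *
q=np.load('q.npy');shift(q,(-66,-190,139))
b=robot.capture('side');w=robot.capture('wrist')
im=np.zeros((560,512,3),np.uint8);im[:284]=w['pixels'][100:384]
im[284:284+276,:420]=cv2.resize(b['pixels'][170:262,210:350],None,fx=3,fy=3,interpolation=cv2.INTER_CUBIC);save(im,'i')
E
```

```text
clock: 8.75
ee_pos: [0.6403, -0.0817, 0.1974]
tcp_rot: [180.0, 0.2, 172.7]
contact_force: [2.1, 0.7, -0.2]
opening: -0.002
clock: 9.0
ee_pos: [0.6823, -0.0871, 0.1936]
tcp_rot: [180.0, -0.0, 172.5]
contact_force: [-0.7, -0.2, -0.1]
opening: 0.001
clock 9.0 jig tcp [ -53.3 -181.9  193.6] F [-0.7 -0.2 -0.1] shift [ -8. -13.  55.] turn [ 0.    -0.    -0.001]
```

View pics/i.png

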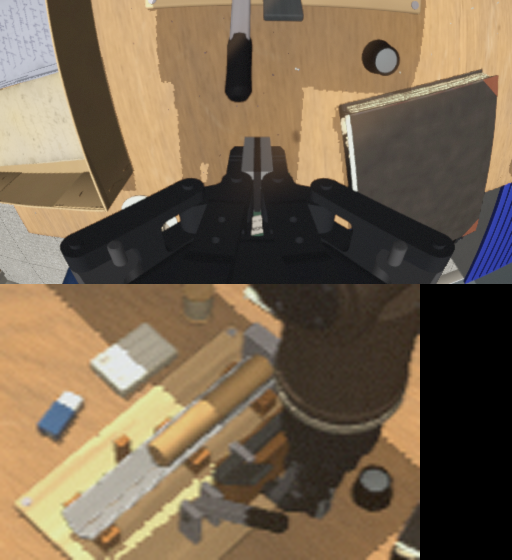

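Lever grip end at (238,95), the tongue (283,8) is clear to its right. Line up, lower, then sweep along the arc.

```bash

python3 -m inch '-8 -13 20 0 0 0 -1;-8 -13 54 0 0 0 -1;-8 -13 54 0 0 0 -1'
python3 -m inch '20 0 0 0 0 0 -1;40 0 -2 0 0 0 -1;60 0 -4 0 0 0 -1'
python3 - <<'E'
from h import *
q=np.load('q.npy');shift(q,(-66,-88,145))
E
```

```text
clock: 9.35
ee_pos: [0.6835, -0.0994, 0.1354]
tcp_rot: [180.0, -0.5, 172.6]
contact_force: [-2.3, 0.8, -1.0]
opening: -0.003
clock: 9.6
ee_pos: [0.6286, -0.092, 0.1466]
tcp_rot: [-180.0, 0.2, 172.6]
contact_force: [5.4, -1.1, 5.0]
opening: 0.001
clock 9.6 jig tcp [ -65.1 -129.3  146.6] F [ 5.4 -1.1  5. ] shift [41. -1.  1.] turn [-0.     0.004  0.001]
```

```bash

python3 -m inch '20 0 0 0 0 0 -1;40 0 0 0 0 0 -1;58 0 0 0 0 0 -1;76 0 2 0 0 0 -1'
python3 - <<'E'
from h import *
q=np.load('q.npy');shift(q,(-66,-12,124))
b=robot.capture('side');w=robot.capture('wrist')
im=np.zeros((560,512,3),np.uint8);im[:284]=w['pixels'][100:384]
im[284:284+276,:420]=cv2.resize(b['pixels'][170:262,210:350],None,fx=3,fy=3,interpolation=cv2.INTER_CUBIC);save(im,'j')
E
```

```text
clock: 9.93
ee_pos: [0.5519, -0.082, 0.1443]
tcp_rot: [-180.0, 0.1, 172.7]
contact_force: [6.5, -0.3, -2.9]
opening: 0.004
clock 9.93 jig tcp [-65.1 -51.9 144.3] F [ 6.5 -0.3 -2.9] shift [40. -1. 20.] turn [-0.     0.002  0.001]
```

View pics/j.png

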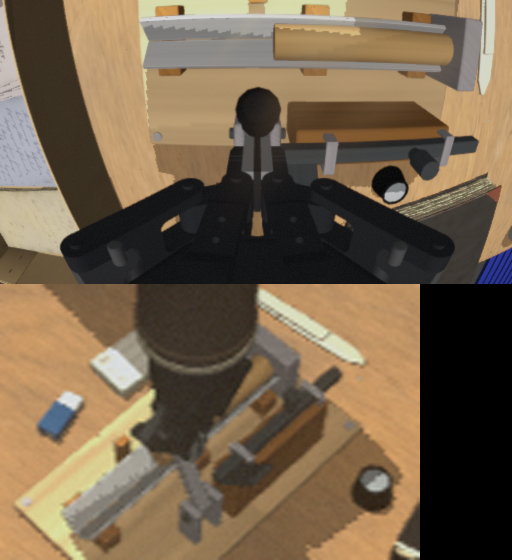

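The lever grip (258,112) stands ahead of the fingers past upright; lock bar drawn back, rod home. Continue over and down.

```bash

python3 -m inch '20 0 7 0 0 0 -1;40 0 20 0 0 0 -1;52 0 34 0 0 0 -1;60 0 47 0 0 0 -1;66 0 56 0 0 0 -1'
python3 -m inch '0 0 2 0 0 0 -1;0 0 3 0 0 0 -1'
python3 - <<'E'
from h import *
q=np.load('q.npy');shift(q,(-66,14,83))
E
```

```text
clock: 10.45
ee_pos: [0.4873, -0.074, 0.0866]
tcp_rot: [180.0, 0.0, 172.6]
contact_force: [0.4, -0.6, 1.5]
opening: 0.002
clock: 10.62
ee_pos: [0.4874, -0.074, 0.0837]
tcp_rot: [180.0, -0.1, 172.6]
contact_force: [-0.4, 0.4, 2.4]
opening: -0.001
clock 10.62 jig tcp [-65.5  13.1  83.7] F [-0.4  0.4  2.4] shift [ 1. -1.  1.] turn [ 0.    -0.001  0.001]
```

```bash

python3 -m inch '0 0 2 0 0 0 -1;0 0 4 0 0 0 -1;0 0 4 0 0 0 -1'
python3 -m inch '0 0 2 0 0 0 -1;0 0 3 0 0 0 -1;0 0 3 0 0 0 -1'

```

```text
clock: 10.87
ee_pos: [0.488, -0.0742, 0.0813]
tcp_rot: [-180.0, 0.1, 172.6]
contact_force: [-10.4, 3.2, 44.7]
opening: -0.001
clock: 11.12
ee_pos: [0.4881, -0.0742, 0.08]
tcp_rot: [-180.0, 0.1, 172.6]
contact_force: [-21.1, 4.7, 87.6]
opening: -0.0
```

Firm end of travel at the expected height. Lift off and check.

```bash

python3 -m inch '0 0 -4 0 0 0 -1;0 0 -40 0 0 0 -1;0 0 -80 0 0 0 -1;0 0 -120 0 0 0 -1;0 0 -120 0 0 0 -1'
python3 -m inch '20 -40 0 0 0 0 -1;20 -80 0 0 0 0 -1;20 -120 0 0 0 0 -1;20 -120 0 0 0 0 -1;20 -120 0 0 0 0 -1'
python3 - <<'E'
from h import *
q=np.load('q.npy')
b=robot.capture('side');w=robot.capture('wrist')
im=np.zeros((560,512,3),np.uint8);im[:250]=w['pixels'][50:300]
x0,y0,f=220,180,4
s=cv2.resize(b['pixels'][y0:y0+77,x0:x0+128],None,fx=f,fy=f,interpolation=cv2.INTER_CUBIC)
for P in[(-62,-70,62),(-62,55,64),(-62,35,64),(54,-72,119),(-50,0,60)]:
    u=(proj(b,[jig(q,P)])[0]-[x0,y0]+.5)*f;cv2.circle(s,(int(u[0]),int(u[1])),3,(255,0,0),1)
im[250:558]=s;save(im,'k');print(robot.sense()['contact_force'])
E
```

```text
clock: 11.53
ee_pos: [0.4912, -0.075, 0.2038]
tcp_rot: [-180.0, 0.6, 172.6]
contact_force: [2.5, -0.4, 1.1]
opening: -0.002
clock: 11.95
ee_pos: [0.4523, -0.193, 0.1973]
tcp_rot: [-180.0, 0.1, 172.4]
contact_force: [-0.2, -0.0, -0.2]
opening: -0.001
[-0.47737707  0.76144831  0.68389166]
```

View pics/k.png

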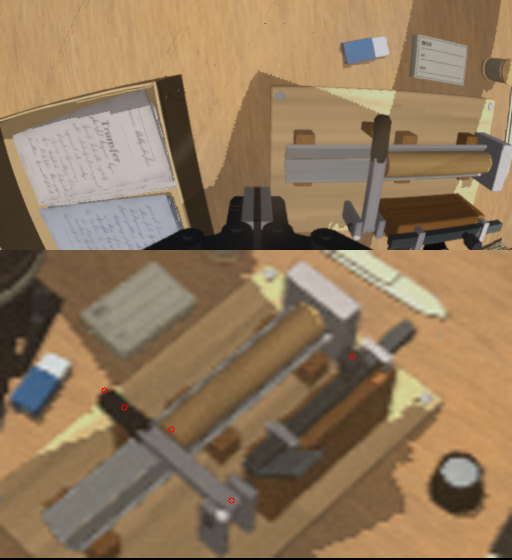

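```bash
python3 - <<'E'
from h import *
q=np.load('q.npy');b=robot.capture('side');x0,y0,f=250,175,9
s=cv2.resize(b['pixels'][y0:y0+60,x0:x0+80],None,fx=f,fy=f,interpolation=cv2.INTER_CUBIC)
for P,c in[((100,0,60),(255,0,0)),((-50,0,60),(255,0,0)),((-50,-14,46),(255,0,0)),((100,-14,46),(255,0,0)),((100,-30,72),(0,0,255)),((100,30,72),(0,0,255))]:
    u=(proj(b,[jig(q,P)])[0]-[x0,y0]+.5)*f;cv2.circle(s,(int(u[0]),int(u[1])),4,c,1)
save(s,'l')
E
```

```text
(no output)
```

View pics/l.png

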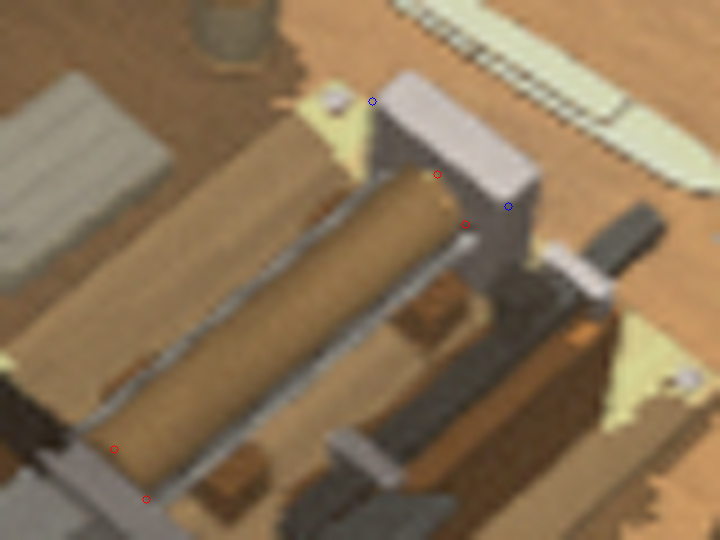

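The rod's end lies against the stop face, with the predicted home points (437,174) and (464,224) on its end edge. Handing in.

```bash
python3 -c "
from plant import robot
print(robot.sign_off())"
```

```text
the job is handed in; nothing more can be done
None
```

The job is handed in: with shut fingers I pushed the rod along the groove to the stop, pushed the lock knob fully back, then swept the keeper over and pressed it down. It took about 12 s of the 61 s allowed.

- **Rod:** contact force at the stop reached about 33 N. In the last side view the rod's end lies against the stop face, and both ends match the predicted home position to within about 2 mm.
- **Lock bar:** it ran into its end of travel at about 56 N. The finger's position there matches a slide of about 32 mm, and the last picture shows the bar still drawn back.
- **Keeper:** it met firm resistance at about 88 N, close to the 120 N wrist limit. The fingertip was then within about 2 mm of the expected height, and in the picture the lever lies level across the groove behind the rod.
- **Bystanders:** those visible in the last pictures look unmoved. I judged this by eye and did not measure it.
- **Robot:** it stood clear, with contact force around 1 N.

**Disagreements:**
- The network's location for the rod just before the stop was off (jig x 38.6). I relied on force and geometry instead.
- During the final push there was up to about 17 N of upward force, and 10 N sideways, that I did not explain.

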